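# Fit the rotor on the microcentrifuge spindle and shut the lid

## Robot

A 7-joint arm with a two-finger parallel gripper is mounted at the origin on the work surface. World frame = base frame: x ahead of the robot, y to its left, z up, the work surface at z = 0. Lengths are in m, angles in rad, forces in N, time in s.
With the tool pointing down it reaches from about 0.35 to 0.9 m from the base axis. Payload 8.1 kg.
Tool frame: the origin (TCP) lies midway between the tips of the shut fingers; the grasp point (between the pads) lies 19 mm behind it; x points along the fingers, z is the direction in which the jaws open and shut, and the axes are right-handed (so a half turn about x gives the same grasp; the last joint's range is limited). The gripper opens to 92 mm and grips with 3 to 60 N. Pads are 19 mm wide; open, the fingers measure 130 mm over their backs; the gripper's body (75 mm by 190 mm) begins 47 mm behind the grasp point.
Start: joints at [1.081, 0.434, 0.025, 1.573, -0.012, 1.134, -0.075], TCP at [0.236, -0.579, 0.227] pointing down, gripper open.
Joint ranges: [-2.62, 2.62], [-0.44, 2.09], [-1.27, 1.32], [0.08, 2.57], [-1.32, 4.46], [0.12, 2], [-2.74, 2.74]. Speed limits (rad/s): [2.22, 2.22, 3.01, 3.01, 3.14, 3.14, 3.14].

## Interface

Orientations are given as a rotation vector (axis times angle).
In Python, from cell import arm, optics, finder gives the robot as it stands.
- The arm moves only by the tool send_rows, never from a script. Its argument "rows" is a list that holds one entry, the list of rows, each a list of 7 numbers: the shift along the tool's x, y, z in mm, then the turn, a rotation vector about the tool's x, y, z in degrees, then the opening in per cent of the stroke, from 0 (shut) to 100 (fully open). A call has exactly 8 rows; each row is the pose to reach, as a shift and turn from the pose commanded when the call began, along the tool's axes at that moment; what a row does not reach only later rows make up. A row lasts 1/10 s, in which the tool goes at most 50 mm and 8.59 degrees, less where a joint would pass 70% of its speed; a pose out of reach is approached as far as the arm can. A call with a gripper value outside its range is refused whole. The fingers move at their own pace and stop on an object; "grip_force" is the grip in N (left out, the last holds). Time passes only in rows, so rows that repeat a pose let the fingers close, or fill a call up. It gives the time, the measured TCP pose, the force and the opening at its end, in the units of the state.
- arm.observe(): the state, without advancing time (a new reading comes with each control period).
- optics.get_image(name): name is "side" or "top" or "wrist"; returns (picture, depth): 384x512x3 uint8, red, green, blue; 384x512 float32, m along the optical axis (not along the pixel's ray), 0 where there is no reading.
- optics.get_calibration(name): a dict with "camera_matrix" (3x3 intrinsics, pixels), "position" and "orientation" of the camera in the world; the wrist camera has in their place "T_tool_cam" (4x4, takes a point from camera to tool coordinates, whose origin is the TCP and whose axes are the tool frame's). Camera axes: x right, y up, looking along -z (the intrinsics and any distortion apply to the point x, -y, -z); pixel columns grow to the right and rows downward; lengths in m; the calibration is good to about 2 mm. A picture is of the moment at which its call begins: read the wrist's pose just before it. get_calibration takes no time and is no camera call.
- arm.sign_off(): hands the job in, once; it reports no verdict.
Trained networks look in the newest picture that a camera, given by its name, has taken for a name from the list of things; names that differ only in an ending like _2 or _b are one class to them, and where a whole thing is asked for, a point or a joint stands for the part that bears it (a point fixed in the world has none). Each returns a list of dicts, best first, with "confidence" (0 to 1); they miss things now and then, are a little off and sometimes report something else, mostly with a low value. They report only what shows in the picture. A call takes as long as a camera call. They do not tell look-alikes from the thing itself.
- finder.search_frame(camera, thing): "bbox" ([left, top, width, height] in pixels, round what is visible of it).
- finder.regions_of(camera, thing): "region" (384x512 bool, what is visible of it) and "bbox" ([left, top, width, height] in pixels, round what is visible of it).
- finder.place_of(camera, thing): "xy" ([column, row] in pixels: a listed point, or the origin of a listed thing).
The state is a dict: "clock": time; "joints": joint angles; "dq": joint speeds; "joint_efforts": joint torques, N m; "position": TCP position; "ee_rot": TCP orientation; "force": force on the tool from outside, world axes, zero at the start; "ft_torque": the same for the moment, N m; "width": opening from 0.0 (shut) to 1.0 (fully open).
Only numpy, scipy, OpenCV 4.12 (cv2) and the standard library are available. Lean on these libraries where they do the work, as an engineer would, in place of code of your own. Each camera call takes 0.05 s, during which the arm holds its last target.

## Task

Get the small centrifuge ready to run: take the aluminium rotor by its grip, fit it over the splined drive spindle in the bowl, rocking it round under a light push until the teeth mesh and it slides fully home and level, let go of it, then shut the lid fully. Do not lean on the spindle or drop the rotor on it (its bearing is spoilt above about 40 N), and leave the tube rack, bottle and tip box where they are.

Things in the scene. Friction and masses are not known exactly. Their poses are not given: they have to be found in the camera images.
- rotor: bare aluminium fixed-angle rotor, 0.34 to 0.53 kg: a dish 114 mm in diameter (80 mm at its foot), 36 mm high at the rim, with 12 dark tube holes round its sloping top, and a 52 mm round hub up to 42 mm. Origin: centre of its underside; z up along its axis. The bore is below, the grip on top
- rotor_grip (a point): middle of the grip block on top of the rotor, on the axis, 60 mm above the underside. The block reaches from 42 to 70 mm above the underside, is 40 mm long along the rotor's x and 24 mm thick between its two flat sides, which face the rotor's +y and -y. Axes as rotor
- rotor_bore (a point): centre of the bore's mouth, at the rotor's origin, axes as rotor. The bore is blind, 26 mm in diameter, 36 mm deep, with four inward teeth 90 degrees apart (one on the rotor's +x), each 6.2 mm wide, reaching from the underside up to 14 mm, with 18 mm between opposite teeth
- centrifuge: white benchtop microcentrifuge, fixed to the bench, about 270 mm from front to back, 210 mm wide, deck 130 mm high. Origin: on the bench under the middle of the round bowl; -x is the front (control panel, 140 mm from the bowl's axis), +x the back with the lid hinge, z up. Bowl: 150 mm in diameter, open on top at 130 mm, floor at 41 mm, the drive spindle upright in its middle
- spindle_seat (a point): point on the spindle's axis at its shoulder (a 40 mm disc 55 mm above the bench) on which the rotor's underside rests when home: the rotor's origin is then here. Axes as centrifuge, they tell nothing of the splines' angle. Against turning it holds about 0.15 N m: under 20 N of load it stays put while the rotor is turned on its spline ends, under more it is dragged round
- spindle_tip (a point): tip of the spindle's nose, on the axis, 32 mm above the seat. Steel spindle: from seat to 16 mm four splines 90 degrees apart, 6.4 mm wide, 24 mm over the tips; a plain 16 mm core runs up to 23 mm, then tapers to 7 mm at the tip. The splines may stand at any angle. Not meshed, the rotor stops on their ends 16 mm above home; it meshes within about 4 degrees either way in each 90
- motor_mount (a point): point on the spindle's axis at the bowl's floor, 14 mm below the seat, where a black rubber boot covers the motor's soft mounts. They carry about 8 N (the rotor's own weight included) without giving, then the whole spindle sinks 1 mm per 2.5 N, at most 6 mm, and springs back up when relieved, so also up into the bore when the teeth mesh under a push
- lid (a joint): angle of the lid in rad: 0 fully shut, grows as it opens, starts about 1.7 to 1.85, a little past upright. A friction hinge holds it wherever it is left; closing takes about 1 to 5 N at its free edge. It stops flat on the deck at 0; with the rotor not home it cannot shut
- lid_hinge (a point): middle of the lid's hinge axis, which runs along centrifuge's y, 122 mm behind the bowl's axis and 136 mm above the bench; axes as centrifuge
- lid_edge (a point): middle of the lid's free edge on its outer face (its top when shut), 202 mm from the hinge axis. Axes of the lid: z out of the outer face, -x from hinge to free edge. The lid is a grey plate 200 x 186 mm, 14 mm thick, with a round clear window and a 70 mm wide lip 11 mm beyond the free edge; its outer face is 12 mm above the hinge axis when shut
- tube_rack: yellow rack of 21 capped tubes, 155 x 71 mm, 76 mm high, loose; origin: centre of its underside. Leave alone
- reagent_bottle: clear bottle with a blue cap, 64 mm in diameter, 150 mm high, loose; origin: centre of its underside. Leave alone
- tip_box: blue box of pipette tips with a clear cover, 87 x 122 mm, 72 mm high, loose; origin: centre of its underside. Leave alone
Not all that is in view belongs to the job. What is shaped like the rotor but pink is not meant.

How it is judged:
On the way, in this order (a step that is already met when the one before it is completed fails the run):
1. the rotor is meshed and fully home on the spindle, while the lid is still open (z of rotor in the frame of spindle_seat below 0.003 m and horizontal distance between rotor and spindle_seat below 0.003 m and angle between rotor's own z axis and vertical below 0.06 rad and value of joint lid above 0.5 rad), for 0.2 s.
2. the lid is shut (value of joint lid below 0.05 rad), for 0.2 s.
At the end, for the whole second after the job is handed in: the rotor sits meshed and at rest on the spindle, its underside within 3 mm of the shoulder, within 3 mm of the spindle's axis and level within 0.06 rad, and the lid is shut (joint below 0.05 rad) (z of rotor in the frame of spindle_seat between -0.003 and 0.003 m and horizontal distance between rotor and spindle_seat below 0.003 m and angle between rotor's own z axis and vertical below 0.06 rad and value of joint lid below 0.05 rad and linear speed of rotor below 0.02 m/s); the robot touches nothing.
It fails at once if the rotor is pressed on the spindle, or anywhere on the centrifuge, with more than 40 N (contact force between rotor and centrifuge above 40 N).
It fails at once if the tube rack, bottle or tip box is shifted by more than 20 mm (distance of any of tube_rack, reagent_bottle, tip_box from where it was at the start of the episode above 0.02 m).
It also fails if it takes over 61 s, if anything falls off the work surface, if the arm or the gripper's body presses on something with over 40 N, if the wrist force passes 120 N, or if a joint passes its speed limit or range.

## Working session

There is one attempt and no reset: what is moved stays moved. The work goes in short steps, Python scripts to look and compute and a tool call to move; the robot and the scene stay as the last step left them, time stands still between calls to the robot, and variables do not carry over. Pictures are saved under pics/ and viewed, and the job is handed in when it is done.

Besides the shell and the picture viewer there is one more tool, called after "Emit:" as name(argument=value, ...) on one line, values as JSON. send_rows: Moves the arm, as the interface text tells. Its arguments: {"type":"object","properties":{"rows":{"type":"array"},"grip_force":{"type":"number"}},"required":["rows"]}

```bash
ls; mkdir -p pics
python3 - <<'E'
from cell import arm, optics, finder
import cv2, numpy as np
s=arm.observe(); print({k:np.round(v,3) for k,v in s.items()})
for n in ["side","top"]:
    im,d=optics.get_image(n); cv2.imwrite(f"pics/{n}0.png",im[:,:,::-1]); np.save(f"{n}_d0.npy",d); np.save(f"{n}_i0.npy",im)
    c=optics.get_calibration(n); print(n,c)
    for t in ["rotor","rotor_grip","spindle_tip","centrifuge","lid_edge"]:
        print(t,[(np.round(r["xy"]),round(r["confidence"],2)) for r in finder.place_of(n,t)])
print(optics.get_calibration("wrist"))
print(arm.observe()["clock"])
E
```

```text
pics
{'clock': np.float64(0.0), 'joints': array([ 1.081,  0.435,  0.025,  1.574, -0.012,  1.134, -0.075]), 'dq': array([-0.   , -0.001, -0.001,  0.   , -0.001, -0.001, -0.001]), 'joint_efforts': array([-0.0000e+00, -6.6786e+01,  9.8500e-01, -3.1447e+01, -6.1000e-02,
        4.3000e-02,  0.0000e+00]), 'position': array([ 0.236, -0.578,  0.226]), 'ee_rot': array([ 0.921,  1.369, -0.919]), 'force': array([ 0.251,  1.08 , -0.653]), 'ft_torque': array([-0.03 ,  0.036,  0.001]), 'width': np.float64(1.001)}
side {'camera_matrix': array([[455.83962381,   0.        , 259.41113334],
       [  0.        , 455.83962381, 191.30347873],
       [  0.        ,   0.        ,   1.        ]]), 'position': array([ 0.50842277, -0.77090831,  0.99193817]), 'orientation': array([ 0.83650388, -0.00630804, -0.02498115])}
rotor [(array([197., 214.]), 0.75), (array([252., 210.]), 0.73), (array([334., 239.]), 0.69)]
rotor_grip [(array([254., 198.]), 0.9), (array([194., 201.]), 0.77)]
spindle_tip [(array([245., 270.]), 0.75)]
centrifuge [(array([242., 288.]), 0.56)]
lid_edge [(array([154., 208.]), 0.71)]
top {'ca
[... 463 characters left out ...]
3., 266.]), 0.7)]
spindle_tip [(array([335., 210.]), 0.59), (array([330., 215.]), 0.4)]
centrifuge [(array([327., 211.]), 0.86)]
lid_edge [(array([376., 286.]), 0.69)]
{'camera_matrix': array([[320.65524201,   0.        , 256.05640566],
       [  0.        , 320.65524201, 194.10121189],
       [  0.        ,   0.        ,   1.        ]]), 'T_tool_cam': array([[-4.79091018e-04,  2.71345129e-01, -9.62481995e-01,
        -1.57732623e-01],
       [-6.41411511e-05,  9.62482095e-01,  2.71345190e-01,
         7.35875513e-02],
       [ 9.99999883e-01,  1.91733746e-04, -4.43712138e-04,
        -2.66239183e-04],
       [ 0.00000000e+00,  0.00000000e+00,  0.00000000e+00,
         1.00000000e+00]])}
0.6
```

View pics/side0.png

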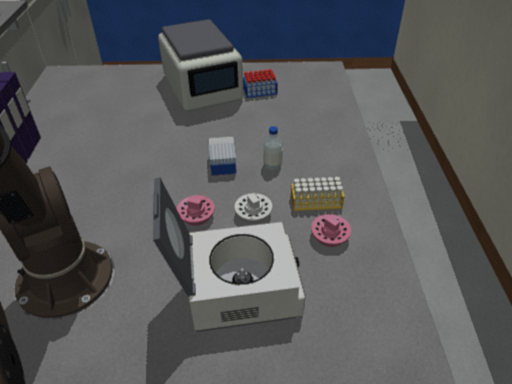

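View pics/top0.png

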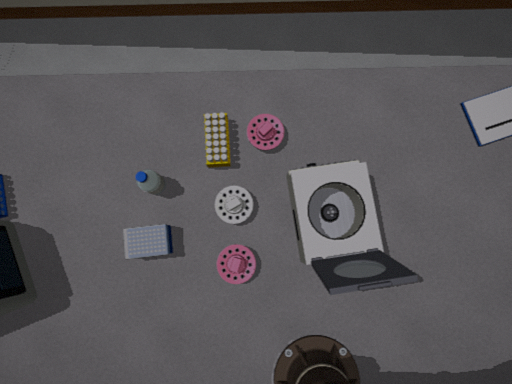

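The aluminium rotor is the grey-white one at side (253,206) and top (234,205). Side (195,209) and (331,229), which are top (236,263) and (266,131), are pink and so not meant. Next: an enlarged crop and measurements.

```bash
cat > h.py <<'E'
import numpy as np, cv2
from scipy.spatial.transform import Rotation as R
from cell import arm, optics, finder
F=np.diag([1,-1,-1.])
def campose(n,st=None):
    c=optics.get_calibration(n); K=c["camera_matrix"]
    if n=="wrist":
        st=st or arm.observe(); T=c["T_tool_cam"]; Rt=R.from_rotvec(st["ee_rot"]).as_matrix()
        return K,Rt@T[:3,:3],Rt@T[:3,3]+st["position"]
    return K,R.from_rotvec(c["orientation"]).as_matrix(),c["position"]
def cloud(d,P):
    K,Rc,p=P; v,u=np.mgrid[:d.shape[0],:d.shape[1]]
    X=np.stack([(u-K[0,2])/K[0,0]*d,-(v-K[1,2])/K[1,1]*d,-d],-1)
    return X@Rc.T+p
def ray_z(uv,z,P):
    K,Rc,p=P; r=Rc@np.array([(uv[0]-K[0,2])/K[0,0],-(uv[1]-K[1,2])/K[1,1],-1]); return p+r*(z-p[2])/r[2]
def proj(X,P):
    K,Rc,p=P; q=(np.atleast_2d(X)-p)@Rc; q=q*[1,-1,-1]; return q[:,:2]/q[:,2:]*[K[0,0],K[1,1]]+K[:2,2]
def shot(n,tag):
    st=arm.observe(); im,d=optics.get_image(n); cv2.imwrite(f"pics/{tag}.png",im[:,:,::-1]); np.savez(f"{tag}.npz",im=im,d=d); return im,d,campose(n,st)
def circ(xy):
    A=np.c_[2*xy,np.ones(len(xy))]; s=np.linalg.lstsq(A,(xy**2).sum(1),rcond=None)[0]; return s[:2],np.sqrt(s[2]+s[:2]@s[:2])
E
python3 - <<'E'
from h import *
Pt=campose("top");Ps=campose("side")
for n,P in(("top",Pt),("side",Ps)):
    d=np.load(n+"_d0.npy");C=cloud(d,P);ok=d>0
    c=dict(top=(234,203),side=(253,204))[n]
    v,u=np.mgrid[:384,:512]; m=ok&(np.hypot(u-c[0],v-c[1])<30)
    Q=C[m]; print(n,"table z",np.median(C[ok&(abs(C[...,2])<.02)][:,2]))
    b=Q[(Q[:,2]>.015)]; print("rotor all mean",b[:,:2].mean(0),b[:,:2].min(0),b[:,:2].max(0),b[:,2].max(),len(b))
    g=Q[(Q[:,2]>.06)]
    if len(g)>4:
        (cx,sz,a)=cv2.minAreaRect((g[:,:2]*1000).astype(np.float32)); print("grip",g[:,:2].mean(0),cx,sz,a,len(g))
    # deck
    k=ok&(C[...,2]>.122)&(C[...,2]<.138)&(np.hypot(*(C[...,:2]-[.5,-.1]).transpose(2,0,1))<.3)
    k=cv2.morphologyEx(k.astype(np.uint8),cv2.MORPH_OPEN,np.ones((3,3)))
    nn,l,stt,_=cv2.connectedComponentsWithStats(k); i=1+np.argmax(stt[1:,4]); print(stt[i]); D=C[l==i]; print("deck z",np.median(D[:,2]),cv2.minAreaRect((D[:,:2]*1000).astype(np.float32)))
    h=((l==i)*255).astype(np.uint8); cs,hi=cv2.findContours(h,cv2.RETR_CCOMP,cv2.CHAIN_APPROX_NONE)
    for c_,hh in zip(cs,hi[0]):
        if hh[3]>=0 and len(c_)>40:
            xy=np.array([ray_z(p[0],.130,P)[:2] for p in c_]); print("hole",circ(xy),len(c_))
    tip=dict(top=[(335,210),(330,215)],side=[(245,270)])[n]
    for t in tip: print("tip",ray_z(t,.087,P), C[t[1],t[0]])
    im=np.load(n+"_i0.npy")
    x,y=c; cr=cv2.resize(im[y-40:y+40,x-40:x+40,::-1],(400,400),interpolation=cv2.INTER_CUBIC); 
    x,y=(335,210) if n=="top" else (242,268); cr2=cv2.resize(im[y-40:y+40,x-40:x+40,::-1],(400,400),interpolation=cv2.INTER_CUBIC)
    cv2.imwrite(f"pics/crop_{n}.png",np.hstack([cr,cr2]))
E
```

```text
top table z -0.0006247621900503653
rotor all mean [0.51149584 0.23147056] [0.45626143 0.17485505] [0.56768322 0.28861744] 0.073072144610423 1142
grip [0.51198702 0.23125618] (512.154052734375, 231.60809326171875) (24.141387939453125, 39.73329162597656) 28.655553817749023 117
[ 290  162   93  103 4505]
deck z 0.12923236043290065 ((475.4059753417969, -51.70954895019531), (250.19375610351562, 211.22271728515625), 7.364235877990723)
hole (array([ 0.47970252, -0.0497672 ]), np.float64(0.07551973888693776)) 162
tip [ 0.48402487 -0.05950891  0.087     ] [ 0.48610279 -0.06629352  0.05778092]
tip [ 0.47024068 -0.04463043  0.087     ] [ 0.47098679 -0.04745882  0.07398478]
side table z -0.0014895181384778078
rotor all mean [0.51117024 0.17512199] [0.45475139 0.02322805] [0.56863856 0.28363024] 0.13312640922153152 1104
grip [0.51425259 0.08989307] (528.2069702148438, 132.6135711669922) (223.47393798828125, 101.27481842041016) 81.81434631347656 354
[ 190  223  109   80 4643]
deck z 0.128827133187167 ((473.9671630859375, -56.59199523925781), (248.8298797607422, 215.1752471923828), 7.420188903808594)
hole (array([ 0.47814652, -0.05840339]), np.float64(0.07369534211245284)) 161
tip [ 0.48625274 -0.05962389  0.087     ] [ 0.48511072 -0.02298439  0.04038505]
```

View pics/crop_top.png

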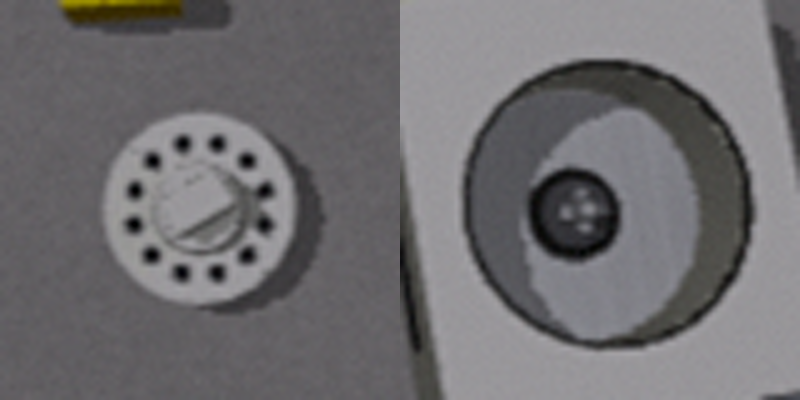

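View pics/crop_side.png

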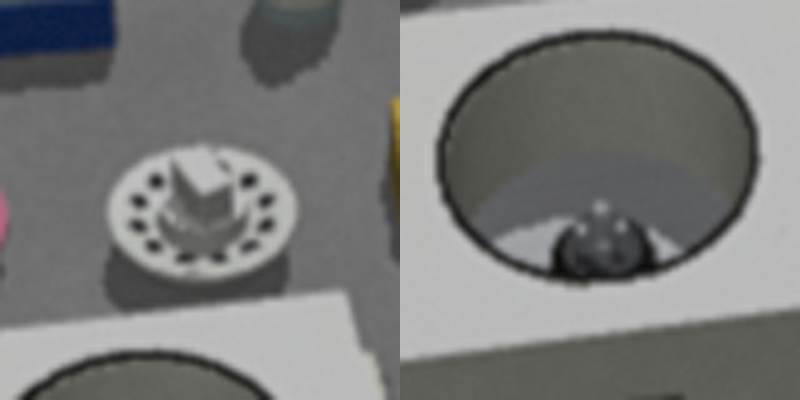

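```bash
cat >> h.py <<'E'
def plan(pos,jaw_deg,st=None,tilt=None):
    """relative shift mm & rotvec deg for tool-down target with tool z at jaw_deg in world xy"""
    st=st or arm.observe(); Rt=R.from_rotvec(st["ee_rot"])
    a=np.radians(jaw_deg); x=np.array([0,0,-1.]); z=np.array([np.cos(a),np.sin(a),0]); y=np.cross(z,x)
    G=R.from_matrix(np.c_[x,y,z])
    return np.round(Rt.inv().apply(np.array(pos)-st["position"])*1000,1), np.round((Rt.inv()*G).as_rotvec(degrees=True),1)
E
python3 - <<'E'
from h import *
s=arm.observe(); print(np.round(R.from_rotvec(s["ee_rot"]).as_matrix(),3))
for a in (28.7,208.7,-82,98,-172.6,7.4): print(a,plan([.44,-.05,.42],a))
E
```

```text
[[-0.     0.926  0.377]
 [-0.     0.377 -0.926]
 [-1.    -0.     0.   ]]
28.7 (array([-193.3,  388.6, -412.8]), array([-96.5,   0. ,   0. ]))
208.7 (array([-193.3,  388.6, -412.8]), array([83.5,  0. , -0. ]))
-82 (array([-193.3,  388.6, -412.8]), array([14.2,  0. ,  0. ]))
98 (array([-193.3,  388.6, -412.8]), array([-165.8,   -0. ,    0. ]))
-172.6 (array([-193.3,  388.6, -412.8]), array([104.8,   0. ,  -0. ]))
7.4 (array([-193.3,  388.6, -412.8]), array([-75.2,   0. ,   0. ]))
```

Emit:
send_rows(rows=[[[-40,20,-15,-7,0,0,100],[-80,50,-35,-14,0,0,100],[-110,90,-60,-21,0,0,100],[-130,130,-90,-28,0,0,100],[-140,170,-120,-35,0,0,100],[-150,210,-155,-42,0,0,100],[-150,250,-190,-49,0,0,100],[-150,280,-225,-56,0,0,100]]])

```text
clock: 1.4
position: [0.4052, -0.2788, 0.3771]
ee_rot: [0.158, 1.564, -0.159]
force: [0.8, 0.7, -0.1]
width: 1.001
```

Run:
```python
from h import *
s=arm.observe(); print(s["clock"],s["position"],s["force"],s["joints"]); print(np.round(R.from_rotvec(s["ee_rot"]).as_matrix(),3))
print(plan([.48,-.04,.25],10))
```

```text
1.4 [ 0.40517375 -0.27880427  0.37714792] [ 0.83860447  0.67853915 -0.14078077] [ 0.762827    0.14347526 -0.31123669  1.61219867  0.04477196  1.39127386
  0.24508901]
[[ 0.001  0.2    0.98 ]
 [-0.001  0.98  -0.2  ]
 [-1.    -0.001  0.002]]
(array([127. , 249. ,  25.3]), array([-21.5,   0.1,   0.1]))
```

Emit:
send_rows(rows=[[[0,30,15,-4,0,0,100],[0,75,25,-8,0,0,100],[0,120,30,-12,0,0,100],[20,165,30,-16,0,0,100],[50,205,28,-20,0,0,100],[85,235,25,-21,0,0,100],[120,249,25,-21,0,0,100],[127,249,25,-21,0,0,100]]])

```text
clock: 2.2
position: [0.4778, -0.0398, 0.2465]
ee_rot: [-0.128, 1.572, 0.13]
force: [-0.4, -0.6, 0.9]
width: 0.996
```

Run:
```python
from h import *
im,d,P=shot("wrist","w1"); np.savez("w1p.npz",K=P[0],Rc=P[1],p=P[2])
for t in ["spindle_tip","spindle_seat","motor_mount"]:
    for r in finder.place_of("wrist",t): print(t,np.round(r["xy"],1),round(r["confidence"],2),ray_z(r["xy"],dict(spindle_tip=.087,spindle_seat=.055,motor_mount=.041)[t],P))
C=cloud(d,P); ok=d>0
print(arm.observe()["position"],arm.observe()["clock"])
for lo,hi in((.122,.138),(.08,.1),(.05,.06),(.036,.046)):
    m=ok&(C[...,2]>lo)&(C[...,2]<hi); print(lo,m.sum(),C[m].mean(0) if m.any() else 0)
cv2.imwrite("pics/w1b.png",cv2.convertScaleAbs(im[:,:,::-1],alpha=1.6))
```

```text
spindle_tip [256.5 192. ] 0.61 [ 0.48026228 -0.0532282   0.087     ]
spindle_seat [254.1 185.4] 0.93 [ 0.47771874 -0.05476128  0.055     ]
motor_mount [258.4 180.4] 0.57 [ 0.48212767 -0.05153312  0.041     ]
[ 0.48048603 -0.04317243  0.25079881] 2.4
0.122 30992 [ 0.47243825 -0.01573771  0.13005715]
0.08 2047 [ 0.48460215 -0.08975819  0.08983781]
0.05 1387 [ 0.48212636 -0.07327951  0.05503165]
0.036 12273 [ 0.49721757 -0.03962635  0.0411038 ]
```

View pics/w1b.png

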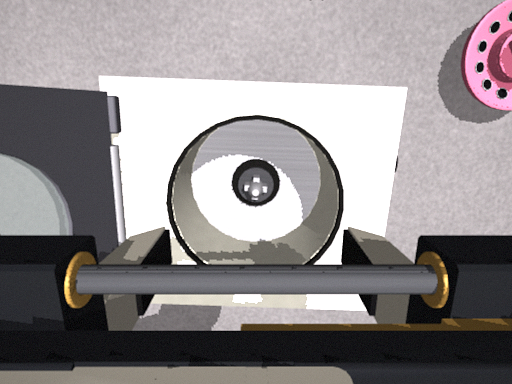

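The wrist view shows the spindle at about (256,183). The lid hinge is on the left, the front is on the right, and a pink decoy is at the top right. Enlarging the spindle to read its splines.

Run:
```python
from h import *
z=np.load("w1.npz");im=z["im"];d=z["d"];q=np.load("w1p.npz");P=(q["K"],q["Rc"],q["p"])
cr=im[150:220,220:295,::-1]; cv2.imwrite("pics/w1c.png",cv2.resize(cv2.convertScaleAbs(cr,alpha=1.5),None,fx=8,fy=8,interpolation=cv2.INTER_CUBIC))
C=cloud(d,P)
# bowl rim
k=((d>0)&(abs(C[...,2]-.130)<.004)).astype(np.uint8)
v,u=np.mgrid[:384,:512]
# rim points by rays from centre outward until depth is deck, rows<230
pts=[]
for a in np.radians(np.arange(-200,20,4)):
    for r in range(50,110):
        x,y=int(256+r*np.cos(a)),int(195+r*np.sin(a))
        if y>228: break
        if k[y,x] and k[int(195+(r+2)*np.sin(a)),int(256+(r+2)*np.cos(a))]: pts.append(ray_z((256+(r-.5)*np.cos(a),195+(r-.5)*np.sin(a)),.130,P)[:2]);break
pts=np.array(pts);c,r=circ(pts);res=np.hypot(*(pts-c).T)-r;g=abs(res)<.004;print("rim",circ(pts[g]),g.sum(),len(pts))
# spindle seat
S=C[(d>0)&(np.hypot(u-256,v-183)<30)]
for lo,hi in((.050,.060),(.067,.0735),(.0735,.08),(.08,.09)):
    m=(S[:,2]>lo)&(S[:,2]<hi); print(lo,m.sum(),S[m].mean(0) if m.any() else'')
# deck edges
m=(k>0)&(v<235); m&=(u>115)
D=C[m][:,:2]; print(cv2.minAreaRect((D*1000).astype(np.float32)))
```

```text
rim (array([ 0.47946685, -0.05343436]), np.float64(0.07427570488423124)) 55 55
0.05 662 [ 0.47929798 -0.05162664  0.05493139]
0.067 109 [ 0.4791378  -0.05167668  0.07073295]
0.0735 52 [ 0.47913383 -0.05122295  0.07794843]
0.08 128 [ 0.47934536 -0.0529151   0.08409045]
((474.3586120605469, -18.053611755371094), (241.6390838623047, 137.45187377929688), 7.349130153656006)
```

View pics/w1c.png

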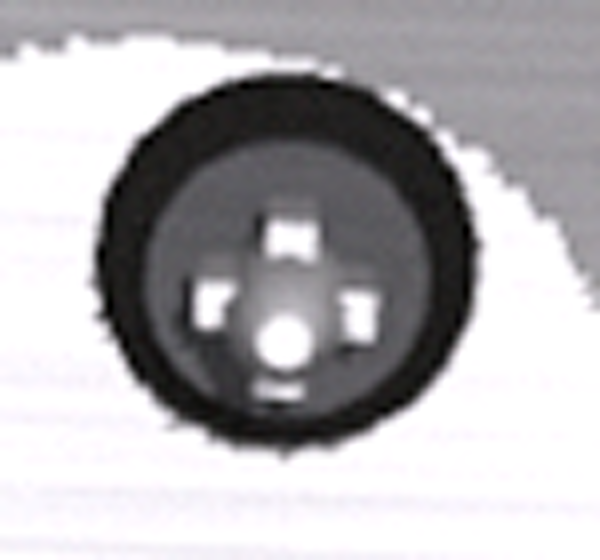

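Run:
```python
from h import *
z=np.load("w1.npz");im=z["im"];q=np.load("w1p.npz");P=(q["K"],q["Rc"],q["p"])
g=cv2.cvtColor(im,cv2.COLOR_RGB2GRAY)
up=cv2.resize(g[150:220,220:295],None,fx=8,fy=8,interpolation=cv2.INTER_CUBIC)
m=(up>110).astype(np.uint8);m[:180]=0;m[420:]=0;m[:,:170]=0;m[:,410:]=0
n,l,s,c=cv2.connectedComponentsWithStats(m)
w={}
for i in range(1,n):
    if s[i,4]>100:
        uv=np.array([220,150])+(c[i]+.5)/8-.5; X=ray_z(uv,.071,P); print(s[i],uv,X[:2]*1000); w[i]=X[:2]
```

```text
[ 266  220   52   44 1910] [256.11099476 179.60831152] [478.29900088 -44.11575392]
[ 195  280   41   49 1445] [246.06794983 187.28057958] [469.04130226 -54.21931156]
[ 255  291   61   78 3639] [255.42561487 191.01932193] [479.62798624 -56.67476012]
[ 339  290   39   52 1639] [264.40295149 188.84018456] [488.75213336 -52.69758885]
[259 384  44  15 548] [254.68932482 198.40237226] [480.18895726 -64.98735157]
[389 408  21  12 135] [269.84398148 201.48009259] [497.00098961 -65.72641349]
```

Run:
```python
from h import *
s=arm.observe(); print(plan([.512,.231,.20],28.7))
```

```text
(array([ 50.7, 265.8,  74.2]), array([-19.6,   0.1,   0.1]))
```

Emit:
send_rows(rows=[[[0,40,12,-3,0,0,100],[0,85,24,-6,0,0,100],[0,130,36,-9,0,0,100],[0,175,48,-12,0,0,100],[15,215,60,-15,0,0,100],[35,250,70,-18,0,0,100],[50,266,74,-19.6,0,0,100],[50,266,74,-19.6,0,0,100]]])

```text
clock: 3.2
position: [0.5105, 0.234, 0.1991]
ee_rot: [-0.395, 1.535, 0.396]
force: [-0.3, -0.3, -0.0]
width: 1.0
```

Run:
```python
from h import *
im,d,P=shot("wrist","w2")
print(arm.observe()["position"])
for t in ["rotor","rotor_grip"]:
    for r in finder.place_of("wrist",t): print(t,np.round(r["xy"],1),round(r["confidence"],2),ray_z(r["xy"],dict(rotor=.0,rotor_grip=.06)[t],P))
C=cloud(d,P); ok=(d>0)&(np.hypot(C[...,0]-.512,C[...,1]-.231)<.08)
g=C[ok&(C[...,2]>.066)&(C[...,2]<.074)]; print("grip",len(g),cv2.minAreaRect((g[:,:2]*1000).astype(np.float32)),g.mean(0))
g=C[ok&(C[...,2]>.0)&(C[...,2]<.074)&(C[...,2]>.03)]; print(g.min(0),g.max(0))
cv2.imwrite("pics/w2b.png",cv2.convertScaleAbs(im[:,:,::-1],alpha=1.3))
```

```text
[0.5110747  0.23233907 0.2000349 ]
rotor [251.3 173.9] 0.84 [0.50796543 0.22851092 0.        ]
rotor [366.4 322.9] 0.75 [ 7.34785490e-01  1.26819152e-01 -5.55111512e-17]
rotor [110.7 101.8] 0.74 [0.3385499  0.22496641 0.        ]
rotor_grip [79.9 99.7] 0.81 [0.33690949 0.22577948 0.06      ]
rotor_grip [251.  186.8] 0.61 [0.50825068 0.22907352 0.06      ]
grip 1057 ((511.39349365234375, 228.36215209960938), (23.746822357177734, 40.45159149169922), 28.927291870117188) [0.51090495 0.22951277 0.06954713]
[0.45496232 0.17102951 0.03000081] [0.56848224 0.2854956  0.07251501]
```

View pics/w2b.png

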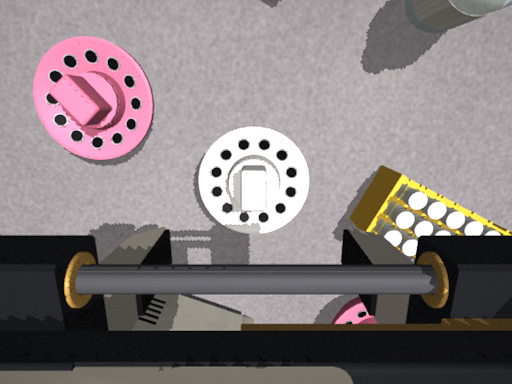

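Run:
```python
from h import *
s=arm.observe(); print(plan([.5115,.2287,.046],28.9))
```

```text
(array([154.8,  -1.6,  -1.5]), array([-0.3,  0.1,  0.1]))
```

```bash
cat >> h.py <<'E'
def tcloud(d):
    c=optics.get_calibration("wrist");K=c["camera_matrix"];T=c["T_tool_cam"]
    C=cloud(d,(K,T[:3,:3],T[:3,3])); return C
def tray(uv,x,):
    "point on pixel ray at tool x"
    c=optics.get_calibration("wrist");K=c["camera_matrix"];T=c["T_tool_cam"]
    r=T[:3,:3]@np.array([(uv[0]-K[0,2])/K[0,0],-(uv[1]-K[1,2])/K[1,1],-1]);p=T[:3,3]; return p+r*(x-p[0])/r[0]
E
python3 - <<'E'
from h import *
d=np.load("w2.npz")["d"];C=tcloud(d)*1000
v,u=np.mgrid[:384,:512];m=(d>0)&(np.hypot(u-254,v-186)<70)
print("table x",np.median(C[(d>0)&(C[...,0]>185)&(C[...,0]<220)][:,0]))
top=C[m&(np.hypot(u-254,v-186)<30)]; t=top[:,0].min(); print("top x",np.percentile(top[:,0],[1,5,10,20]))
g=top[top[:,0]<np.percentile(top[:,0],5)+4]; print(len(g),cv2.minAreaRect(g[:,1:].astype(np.float32)))
r=C[m&(C[...,0]<172)]; print(r.min(0),r.max(0),(r.min(0)+r.max(0))/2)
# spindle in w1 tool frame
for uv in [(256.1,179.6),(246.07,187.28),(264.4,188.84),(254.7,198.4)]: print(tray(uv,(.2508-.071))*1000)
E
```

```text
table x 199.30415666211331
top x [127.93438877 128.66229925 129.02302024 129.52523306]
1052 ((-5.381255149841309, -1.88653564453125), (23.74696922302246, 40.21044158935547), 89.96807861328125)
[126.6349979  -62.16886408 -58.45319513] [171.98929538  51.03603224  55.37544759] [149.31214664  -5.56641592  -1.53887377]
[179.8         -5.88369995   0.63592293]
[179.8        -14.45295724 -10.27310447]
[179.8        -16.21576401   9.67587914]
[179.8        -27.07686598  -0.90240263]
```

Emit:
send_rows(rows=[[[40,-4,-2,0,0,0,75],[85,-5.4,-2,0,0,0,75],[120,-5.4,-2,0,0,0,75],[140,-5.4,-2,0,0,0,75],[150,-5.4,-2,0,0,0,75],[153,-5.4,-2,0,0,0,75],[153,-5.4,-2,0,0,0,75],[153,-5.4,-2,0,0,0,20]]], grip_force=30)

```text
clock: 4.15
position: [0.5123, 0.2269, 0.0479]
ee_rot: [-0.393, 1.532, 0.393]
force: [-0.3, 0.6, -0.1]
width: 0.699
```

Emit:
send_rows(rows=[[[0,0,0,0,0,0,0],[0,0,0,0,0,0,0],[0,0,0,0,0,0,0],[0,0,0,0,0,0,0],[0,0,0,0,0,0,0],[0,0,0,0,0,0,0],[0,0,0,0,0,0,0],[0,0,0,0,0,0,0]]], grip_force=40)

```text
clock: 4.95
position: [0.5113, 0.2267, 0.0465]
ee_rot: [-0.393, 1.535, 0.393]
force: [1.1, 1.8, 0.9]
width: 0.256
```

Run:
```python
from h import *
im,d,P=shot("wrist","w3"); print(arm.observe())
shot("side","s3")
```

```text
{'clock': 5.0, 'joints': array([-0.10801755,  0.61650328, -0.57358271,  1.8835758 ,  0.46405243,
        0.77677262, -0.43404683]), 'dq': array([-4.22713817e-04,  9.53666770e-04, -3.80039538e-05,  7.50286888e-04,
       -3.77136168e-04,  4.39777139e-04, -9.62438584e-04]), 'joint_efforts': array([ 2.25183129e-02, -6.55546331e+01, -9.63887304e+00, -2.14980125e+01,
       -8.18131235e-02,  1.26340818e-01,  6.86777261e-03]), 'position': array([0.51132705, 0.226696  , 0.0464335 ]), 'ee_rot': array([-0.39342398,  1.53471367,  0.39345878]), 'force': array([ 0.27818005,  0.72227277, -0.43149452]), 'ft_torque': array([ 0.0270101 , -0.23486822, -0.01488692]), 'width': 0.256385821764436}
```

View pics/w3.png

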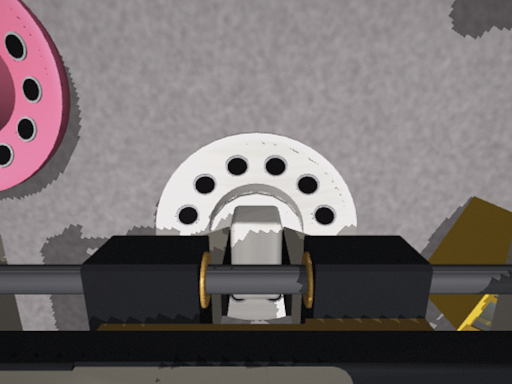

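View pics/s3.png

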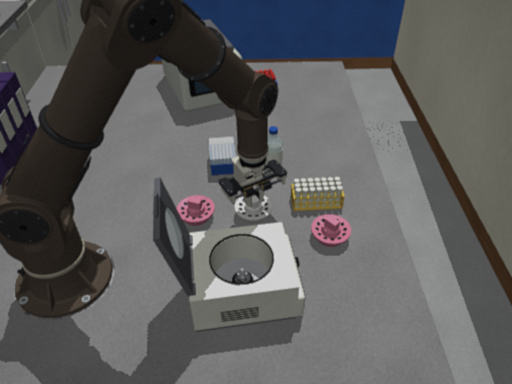

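Gripped: the width 0.256 is 23.6 mm, which matches the 24 mm block. The w3 view shows the rotor centred between the fingers. Measuring the rotor axis in the tool frame.

Run:
```python
from h import *
z=np.load("w3.npz");d=z["d"];C=tcloud(d)*1000
v,u=np.mgrid[:384,:512]
m=(d>0)&(C[...,0]<35)&(C[...,0]>5)&(u>140)&(u<370)&(v>120)&(v<232)
pts=[]
for a in np.radians(np.arange(-170,-9,4)):
    for r in range(140,60,-1):
        x,y=256+r*np.cos(a),232+r*np.sin(a)
        if 0<=int(y)<232 and m[int(y),int(x)]: pts.append(tray((x,y),10.)[1:]*1000);break
pts=np.array(pts);c,r=circ(pts);e=np.hypot(*(pts-c).T)-r;g=abs(e)<2;print(circ(pts[g]),g.sum(),len(pts),e.round(1))
print(plan([.4792,-.0536,.25],4.7), arm.observe()["position"])
```

```text
(array([-4214.48836352,    33.07439285]), np.float64(3379.6852248377577)) 5 41 [ 18.6 -23.4   2.5  -2.   -4.4  -5.   -4.   -1.6   1.7   5.9 -20.5  15.5
  20.5  -5.7  -1.4   2.4   5.4   7.5 -22.2   8.8   7.8   5.8   2.6  -1.5
  -6.6  18.4  11.8   4.7  -2.7 -10.3 -17.7 -24.8   0.1  -5.2  -9.3 -11.9
  19.3 -11.3  -7.6  31.4   7.7]
(array([-203.6, -230.3, -163. ]), array([24.1,  0. , -0. ])) [0.51132435 0.22670582 0.04645412]
```

Run:
```python
from h import *
z=np.load("w3.npz");d=z["d"];im=z["im"];g=cv2.cvtColor(im,cv2.COLOR_RGB2GRAY)
C=tcloud(d)*1000
for uv in [(256,145),(256,120),(200,200),(256,215)]: print(uv,d[uv[1],uv[0]],C[uv[1],uv[0]],g[uv[1],uv[0]])
for th in (185,195):
    pts=[]
    for a in np.radians(np.arange(-168,-11,3)):
        for r in np.arange(75,120,.5):
            x,y=256+r*np.cos(a),232+r*np.sin(a)
            k=[g[min(230,int(232+(r+q)*np.sin(a))),int(256+(r+q)*np.cos(a))] for q in (0,1,2,3)]
            if max(k)<th: pts.append(tray((x,y),10.)[1:]*1000);break
    pts=np.array(pts);k=np.ones(len(pts),bool)
    for _ in range(5):
        c,r=circ(pts[k]);e=np.hypot(*(pts-c).T)-r;k=abs(e)<max(1,1.5*np.std(e[k]))
    print(th,c,r,k.sum(),len(pts))
```

```text
(256, 145) 0.16833742 [11.24539923 52.4716553   0.3736777 ] 229
(256, 120) 0.1986119 [45.86372787 63.56026753  0.40805961] 144
(200, 200) 0.18213168 [ 16.59703901  20.68621078 -31.43266735] 233
(256, 215) 0.15460354 [-11.7573038   21.73137886   0.34822755] 117
185 [-4255.71962528    24.03783665] 3439.2904248989266 29 53
195 [-4266.67968003    26.27134619] 3442.676679135479 29 53
```

Run:
```python
from h import *
z=np.load("w3.npz");d=z["d"];im=z["im"];g=cv2.cvtColor(im,cv2.COLOR_RGB2GRAY)
for th in (180,195):
    pts=[]
    for a in np.radians(np.arange(-168,-11,3)):
        for r in np.arange(75,120,.5):
            x,y=256+r*np.cos(a),232+r*np.sin(a)
            k=[g[min(230,int(232+(r+q)*np.sin(a))),int(256+(r+q)*np.cos(a))] for q in (0,1,2,3)]
            if max(k)<th: pts.append(tray((x,y),.010)[1:]*1000);break
    pts=np.array(pts);k=np.ones(len(pts),bool)
    for _ in range(5):
        c,r=circ(pts[k]);e=np.hypot(*(pts-c).T)-r;k=abs(e)<max(1,1.5*np.std(e[k]))
    print(th,c,r,k.sum(),len(pts))
```

```text
180 [2.22122147 0.51936807] 56.75272010948156 34 53
195 [1.972758   0.64452083] 56.84832764989063 31 53
```

Run:
```python
from h import *
print(plan([.4794,-.0555,.25],4.7))
```

```text
(array([-203.6, -232. , -163.7]), array([24.1,  0. , -0. ]))
```

Emit:
send_rows(rows=[[[-15,0,0,0,0,0,0],[-50,0,0,0,0,0,0],[-90,0,0,0,0,0,0],[-130,-10,-7,3,0,0,0],[-170,-35,-25,6,0,0,0],[-195,-65,-46,9,0,0,0],[-203.6,-100,-70,12,0,0,0],[-203.6,-135,-95,15,0,0,0]]], grip_force=45)

```text
clock: 5.85
position: [0.4928, 0.0618, 0.2524]
ee_rot: [-0.188, 1.56, 0.188]
force: [-0.3, -1.4, -6.2]
width: 0.26
```

Run:
```python
from h import *
s=arm.observe();print(s["force"],s["width"],plan([.4794,-.0555,.16],4.7))
```

```text
[-0.26849482 -1.37716845 -6.20554654] 0.25956676091729086 (array([  92.3, -110.8,  -41.1]), array([9. , 0.2, 0. ]))
```

Emit:
send_rows(rows=[[[0,-35,-14,3,0,0,0],[0,-70,-27,6,0,0,0],[0,-100,-38,9,0,0,0],[0,-111.5,-41.3,9.1,0,0,0],[20,-111.5,-41.3,9.1,0,0,0],[50,-111.5,-41.3,9.1,0,0,0],[80,-111.5,-41.3,9.1,0,0,0],[90,-111.5,-41.3,9.1,0,0,0]]])

```text
clock: 6.65
position: [0.4772, -0.0549, 0.1579]
ee_rot: [-0.064, 1.574, 0.066]
force: [-1.5, -0.3, -5.1]
width: 0.258
```

Emit:
send_rows(rows=[[[0,0,0,0,0,0,0],[0,0,0,0,0,0,0],[0,0,0,0,0,0,0],[0,0,0,0,0,0,0],[0,0,0,0,0,0,0],[0,0,0,0,0,0,0],[0,0,0,0,0,0,0],[0,0,0,0,0,0,0]]])

```text
clock: 7.45
position: [0.4793, -0.0555, 0.1601]
ee_rot: [-0.064, 1.57, 0.064]
force: [0.0, 0.9, -3.9]
width: 0.26
```

Run:
```python
from h import *
s=arm.observe();print(s["position"],s["force"],s["ft_torque"],s["width"],plan([.4794,-.0555,.16],4.7))
shot("side","s4")
im,d,P=shot("wrist","w4")
```

```text
[ 0.47933779 -0.05551984  0.16010384] [ 0.04507636  0.94347972 -3.94411659] [ 0.00643721 -0.0908083  -0.01044259] 0.2602405138468772 (array([0.1, 0. , 0.1]), array([-0.,  0.,  0.]))
```

View pics/s4.png

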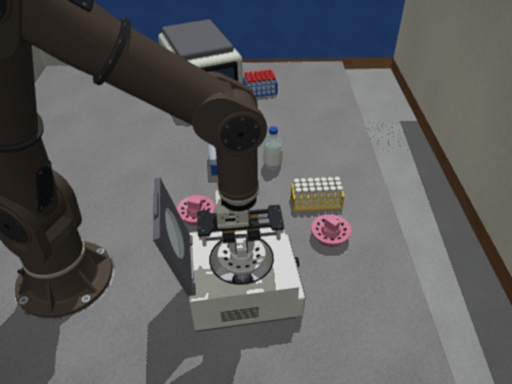

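View pics/w4.png

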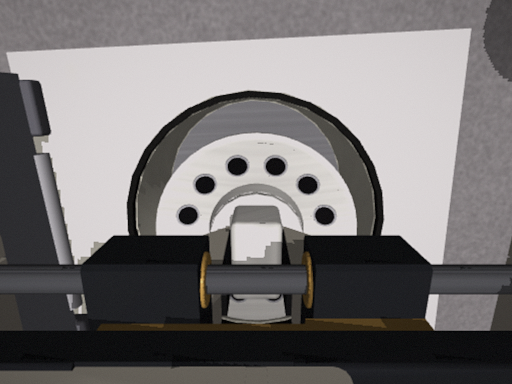

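The side view shows the rotor at (240,255), over the bowl and clear of the lid. The wrist view shows it centred in the bowl. Lowering it over the nose, still above the spline ends.

Emit:
send_rows(rows=[[[8,0,0,0,0,0,0],[16,0,0,0,0,0,0],[24,0,0,0,0,0,0],[29,0,0,0,0,0,0],[32,0,0,0,0,0,0],[35,0,0,0,0,0,0],[38,0,0,0,0,0,0],[38,0,0,0,0,0,0]]])

```text
clock: 8.35
position: [0.4792, -0.0556, 0.1218]
ee_rot: [-0.064, 1.57, 0.064]
force: [-0.7, -0.3, -5.9]
width: 0.256
```

Emit:
send_rows(rows=[[[2,0,0,0,0,0,0],[4,0,0,0,0,0,0],[5,0,0,0,0,0,0],[6,0,0,0,0,0,0],[7,0,0,0,0,0,0],[8,0,0,0,0,0,0],[9,0,0,0,0,0,0],[9,0,0,0,0,0,0]]])

```text
clock: 9.15
position: [0.4796, -0.0555, 0.1139]
ee_rot: [-0.064, 1.569, 0.063]
force: [-4.9, -0.0, 12.0]
width: 0.255
```

Run:
```python
from h import *
s=arm.observe();print(s["position"],s["force"],s["ft_torque"],s["width"])
```

```text
[ 0.47960059 -0.05553023  0.11392488] [-4.91660235e+00 -1.11614408e-02  1.19777297e+01] [-0.07552239  1.11253186  0.01774228] 0.2551432576913111
```

Emit:
send_rows(rows=[[[-1,0,-1,0,0,0,0],[-1,0,-1,2,0,0,0],[-1,0,-1,4,0,0,0],[-1,0,-1,6,0,0,0],[-1,0,-1,8,0,0,0],[-1,0,-1,6,0,0,0],[-1,0,-1,3,0,0,0],[-1,0,-1,0,0,0,0]]])

```text
clock: 9.95
position: [0.4796, -0.0554, 0.1152]
ee_rot: [-0.066, 1.567, 0.065]
force: [-1.6, 0.6, 7.9]
width: 0.258
```

Run:
```python
from h import *
s=arm.observe();print(s["position"],s["force"],s["ft_torque"],s["width"])
```

```text
[ 0.47959257 -0.05537765  0.11517469] [-1.64924915  0.61290147  7.89157774] [ 0.14925648  0.26302048 -0.10102952] 0.2579669912538898
```

Emit:
send_rows(rows=[[[0,0,0,-2,0,0,0],[0,0,0,-4,0,0,0],[0,0,0,-6,0,0,0],[0,0,0,-8,0,0,0],[0,0,0,-10,0,0,0],[0,0,0,-12,0,0,0],[0,0,0,-14,0,0,0],[0,0,0,-14,0,0,0]]])

```text
clock: 10.75
position: [0.4799, -0.0552, 0.1152]
ee_rot: [-0.257, 1.552, 0.256]
force: [-0.3, 1.6, 8.0]
width: 0.256
```

Run:
```python
from h import *
s=arm.observe();print(s["position"],s["force"],s["ft_torque"],s["width"])
```

```text
[ 0.47985442 -0.05518561  0.11524247] [-0.33929405  1.59761845  7.98395553] [ 0.24642373  0.18940395 -0.05360806] 0.2559940170804437
```

Teeth have to enter *between* the splines, so the target is 45° off the spline angle: jaw about 49.7°, a further -31° from here.

Emit:
send_rows(rows=[[[0,0,0,-5,0,0,0],[0,0,0,-11,0,0,0],[0,0,0,-17,0,0,0],[0,0,0,-22,0,0,0],[0,0,0,-26,0,0,0],[0,0,0,-28,0,0,0],[0,0,0,-30,0,0,0],[0,0,0,-31,0,0,0]]])

```text
clock: 11.55
position: [0.4788, -0.0558, 0.1141]
ee_rot: [-0.678, 1.462, 0.677]
force: [3.0, 0.4, -4.9]
width: 0.26
```

Run:
```python
from h import *
s=arm.observe();print(s["position"],s["force"],s["ft_torque"],s["width"],plan([.48,-.055,.1014],49.7))
```

```text
[ 0.47882919 -0.05576563  0.114102  ] [ 2.98112244  0.4380189  -4.87059042] [-0.10994603 -0.80052615 -0.03277979] 0.259526839733593 (array([12.7, -0.4,  1.3]), array([0., 0., 0.]))
```

Meshed: the contact force is gone. Correcting the lateral offset, then lowering it home.

Emit:
send_rows(rows=[[[0,-0.7,1.9,0,0,0,0],[2,-0.7,1.9,0,0,0,0],[4,-0.7,1.9,0,0,0,0],[6,-0.7,1.9,0,0,0,0],[8,-0.7,1.9,0,0,0,0],[10,-0.7,1.9,0,0,0,0],[11,-0.7,1.9,0,0,0,0],[11,-0.7,1.9,0,0,0,0]]])

```text
clock: 12.35
position: [0.48, -0.0546, 0.1029]
ee_rot: [-0.677, 1.463, 0.677]
force: [-0.2, -1.3, -4.5]
width: 0.262
```

Run:
```python
from h import *
s=arm.observe();print(s["position"],s["force"],s["ft_torque"],s["width"])
```

```text
[ 0.47998072 -0.05462107  0.10288638] [-0.1969868  -1.26340631 -4.49828239] [-0.0562599  -0.13189674  0.00293475] 0.2619702415602915
```

Emit:
send_rows(rows=[[[0.5,0,0,0,0,0,0],[1,0,0,0,0,0,0],[1.5,0,0,0,0,0,0],[2,0,0,0,0,0,0],[2.2,0,0,0,0,0,0],[2.2,0,0,0,0,0,0],[2.2,0,0,0,0,0,0],[2.2,0,0,0,0,0,0]]])

```text
clock: 13.15
position: [0.4802, -0.0546, 0.101]
ee_rot: [-0.677, 1.463, 0.677]
force: [-2.6, -1.8, 3.1]
width: 0.257
```

Run:
```python
from h import *
s=arm.observe();print(s["position"],s["force"],s["ft_torque"],s["width"])
```

```text
[ 0.48022022 -0.05463355  0.10104405] [-2.60425163 -1.76204058  3.14309694] [-0.19849465  0.43211184  0.0179531 ] 0.2568246265358328
```

Seated: support force about 8 N at TCP z 0.101, where 0.1014 was expected for home. Releasing and lifting straight up.

Emit:
send_rows(rows=[[[0,0,0,0,0,0,30],[0,0,0,0,0,0,40],[0,0,0,0,0,0,55],[0,0,0,0,0,0,55],[0,0,0,0,0,0,55],[-5,0,0,0,0,0,55],[-15,0,0,0,0,0,55],[-35,0,0,0,0,0,55]]])

```text
clock: 13.95
position: [0.4794, -0.0546, 0.136]
ee_rot: [-0.676, 1.464, 0.678]
force: [0.0, -0.7, 0.6]
width: 0.551
```

Emit:
send_rows(rows=[[[-35,0,0,0,0,0,55],[-70,0,0,0,0,0,55],[-105,0,0,0,0,0,55],[-140,0,0,0,0,0,55],[-140,0,0,0,0,0,55],[-140,0,0,0,0,0,55],[-140,0,0,0,0,0,55],[-140,0,0,0,0,0,55]]])

```text
clock: 14.75
position: [0.4794, -0.0547, 0.2749]
ee_rot: [-0.676, 1.464, 0.678]
force: [0.3, 0.3, 0.8]
width: 0.552
```

Run:
```python
from h import *
s=arm.observe();print(s["position"],s["force"],s["width"])
im,d,P=shot("wrist","w5")
C=cloud(d,P); m=(d>0)&(np.hypot(C[...,0]-.4792,C[...,1]+.0536)<.06)
g=C[m&(C[...,2]>.115)&(C[...,2]<.135)]; print("grip top",len(g),np.median(g[:,2]),cv2.minAreaRect((g[:,:2]*1000).astype(np.float32)))
g=C[m&(C[...,2]>.075)&(C[...,2]<.11)]; print(np.percentile(g[:,2],[5,25,50,75,95]))
# rim tilt: fit plane on outer ring
rr=np.hypot(C[...,0]-.4792,C[...,1]+.0536); k=C[(d>0)&(rr>.050)&(rr<.056)&(C[...,2]>.07)&(C[...,2]<.11)]
A=np.c_[k[:,:2]-[.4792,-.0536],np.ones(len(k))]; print("plane",np.linalg.lstsq(A,k[:,2],rcond=None)[0],len(k))
for n in("lid_edge","lid_hinge"):
  pass
im,d,P=shot("side","s5")
for t in ["lid_edge","lid"]:
    for r in finder.regions_of("side","lid")[:1]:
        Q=cloud(d,P)[r["region"]&(d>0)]; 
print(r["confidence"],Q.min(0),Q.max(0),len(Q))
c=Q.mean(0);U,S,V=np.linalg.svd(Q-c,full_matrices=False);print("lid plane n",V[2],c,S)
np.save("lidQ.npy",Q)
```

```text
[ 0.47938207 -0.05467522  0.27486622] [0.33842229 0.26086569 0.77490582] 0.5516919906648005
grip top 962 0.12466654790974899 ((479.2076416015625, -52.73751449584961), (23.96853256225586, 39.282325744628906), 49.916717529296875)
[0.08286031 0.08653262 0.08892554 0.09046398 0.09699656]
plane [ 3.80894699e-04 -8.20317928e-05  9.04190097e-02] 1659
0.86 [ 0.21569081 -0.1736071  -0.00581459] [0.3694189  0.37599865 0.34357414] 2706
lid plane n [0.96388829 0.15524881 0.21637277] [ 0.33191218 -0.09217637  0.24934943] [3.5809116  3.24741823 0.39142517]
```

View pics/w5.png

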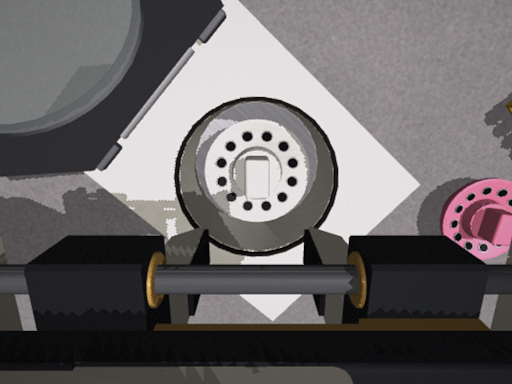

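View pics/s5.png

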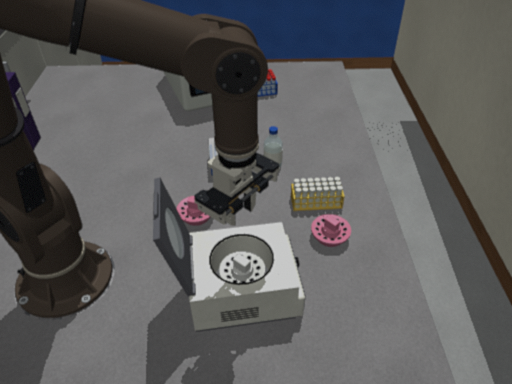

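Rotor home and level: grip top at 0.1247 (0.125 expected), rim plane tilt under 0.001, centre at (0.4792,-0.0527), and w5 shows it centred in the bowl. Now measuring the lid.

Run:
```python
from h import *
Q=np.load("lidQ.npy");Q=Q[(Q[:,2]>.16)&(Q[:,2]<.36)&(Q[:,0]>.25)&(Q[:,0]<.40)&(Q[:,1]<.06)&(Q[:,1]>-.2)]
yaw=np.radians(7.35);f=np.array([np.cos(yaw),np.sin(yaw)])
h=np.array([.4792,-.0536])-.122*f; s=(Q[:,:2]-h)@f; t=(Q[:,:2]-h)@np.array([f[1],-f[0]])
for z in np.arange(.16,.36,.02):
    m=abs(Q[:,2]-z)<.01
    if m.sum()>5: print(round(z,2),m.sum(),np.percentile(s[m],[5,50,95]).round(4),np.percentile(t[m],[2,98]).round(3))
print(h,f,plan([.4794,-.0547,.44],7.4),arm.observe()["joints"])
```

```text
0.16 105 [-0.0157 -0.0068 -0.005 ] [-0.077  0.096]
0.18 212 [-0.0197 -0.0106 -0.0079] [-0.078  0.096]
0.2 231 [-0.0245 -0.0161 -0.0126] [-0.079  0.097]
0.22 234 [-0.028  -0.0212 -0.0172] [-0.082  0.096]
0.24 232 [-0.0338 -0.0261 -0.0223] [-0.086  0.096]
0.26 238 [-0.0391 -0.0309 -0.0267] [-0.083  0.096]
0.28 235 [-0.044  -0.0351 -0.0314] [-0.084  0.096]
0.3 234 [-0.0485 -0.0383 -0.0355] [-0.087  0.096]
0.32 368 [-0.0582 -0.0438 -0.0407] [-0.086  0.096]
0.34 324 [-0.0562 -0.0496 -0.0448] [-0.083  0.092]
[ 0.35820245 -0.06920748] [0.99178318 0.12793015] (array([-164.7,    0.4,   -0.5]), array([42.3, -0. , -0. ])) [ 0.63573762  0.25156158 -0.76642355  1.78649684  0.18735092  1.17933995
  0.67972379]
```

Emit:
send_rows(rows=[[[-40,0,0,6,0,0,100],[-85,0,0,13,0,0,100],[-125,0,0,20,0,0,100],[-155,0,0,27,0,0,100],[-165,0,0,34,0,0,100],[-165,0,0,40,0,0,100],[-165,0,0,42.3,0,0,100],[-165,0,0,42.3,0,0,100]]])

```text
clock: 15.75
position: [0.4801, -0.0545, 0.4407]
ee_rot: [-0.101, 1.569, 0.101]
force: [-0.2, -0.5, 0.2]
width: 1.0
```

Run:
```python
from h import *
print(plan([.3454,-.1263,.42],7.4),plan([.3454,-.1263,.295],7.4),arm.observe()["joints"])
```

```text
(array([  20.7,  -54. , -142.8]), array([-0.1, -0. , -0. ])) (array([ 145.7,  -54. , -142.7]), array([-0.1, -0. , -0. ])) [ 0.57223173  0.15572757 -0.6688412   1.47240848  0.09629671  1.5470919
  0.03509025]
```

Emit:
send_rows(rows=[[[0,-12,-30,0,0,0,100],[0,-24,-60,0,0,0,100],[0,-36,-95,0,0,0,100],[0,-46,-120,0,0,0,100],[0,-54,-142,0,0,0,100],[0,-54,-142,0,0,0,100],[0,-54,-142,0,0,0,100],[0,-54,-142,0,0,0,100]]])

```text
clock: 16.55
position: [0.3468, -0.1258, 0.4408]
ee_rot: [-0.102, 1.568, 0.102]
force: [-0.4, 0.2, 0.0]
width: 1.0
```

Run:
```python
from h import *
s=arm.observe();print(s["position"],s["ee_rot"],plan([.3454,-.1263,.295],7.4),s["joints"])
shot("side","s6")
```

```text
[ 0.34683076 -0.12580734  0.44076021] [-0.10196709  1.56830007  0.10246855] (array([145.8,  -0.3,  -1.5]), array([ 0.1,  0. , -0. ])) [ 0.80838269 -0.08500591 -0.53011262  1.68450594 -0.04330478  1.53054295
  0.41175769]
```

View pics/s6.png

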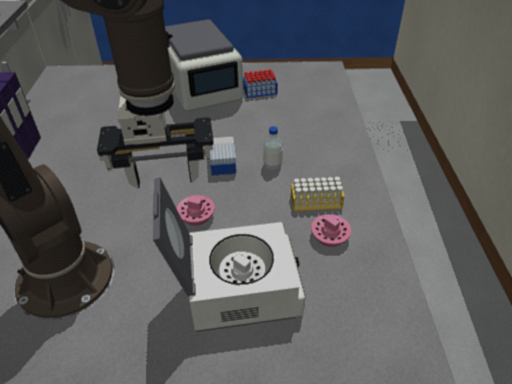

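The side view shows the open fingers at (132,172) and (194,168), above and on either side of the lid's upper edge at (157,185). Descending to straddle it.

Emit:
send_rows(rows=[[[20,0,-2,0,0,0,100],[45,0,-2,0,0,0,100],[70,0,-2,0,0,0,100],[95,0,-2,0,0,0,100],[110,0,-2,0,0,0,100],[125,0,-2,0,0,0,100],[138,0,-2,0,0,0,100],[138,0,-2,0,0,0,100]]])

```text
clock: 17.4
position: [0.3438, -0.1258, 0.3014]
ee_rot: [-0.101, 1.571, 0.104]
force: [-0.7, -0.1, 0.0]
width: 1.003
```

Run:
```python
from h import *
s=arm.observe();print(s["position"],s["ee_rot"],s["force"],s["joints"])
shot("side","s7")
```

```text
[ 0.34382875 -0.12584188  0.30138487] [-0.10075951  1.57101102  0.10377744] [-0.72557965 -0.13752154  0.00850164] [ 0.79679793 -0.02795153 -0.55965971  1.97275655 -0.01707353  1.19566046
  0.37379972]
```

View pics/s7.png

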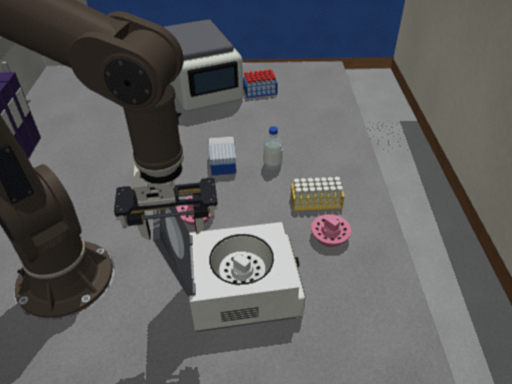

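Emit:
send_rows(rows=[[[0,0,12,0,0,0,100],[0,0,30,0,0,0,100],[0,0,50,0,0,0,100],[0,0,72,0,0,0,100],[0,0,95,0,0,0,100],[0,0,118,0,0,0,100],[0,0,140,0,0,0,100],[0,0,160,0,0,0,100]]])

```text
clock: 18.25
position: [0.5047, -0.1057, 0.3032]
ee_rot: [-0.1, 1.568, 0.101]
force: [-2.9, 0.4, -0.2]
width: 0.999
```

Run:
```python
from h import *
s=arm.observe();print(s["position"],s["ee_rot"],s["force"],s["joints"])
shot("side","s8")
```

```text
[ 0.5047473  -0.10568058  0.30316696] [-0.10039272  1.56823735  0.10089276] [-2.85347074  0.40834245 -0.16431795] [ 0.60140215  0.26357343 -0.62404653  1.6786282   0.16070935  1.25106963
  0.07121015]
```

View pics/s8.png

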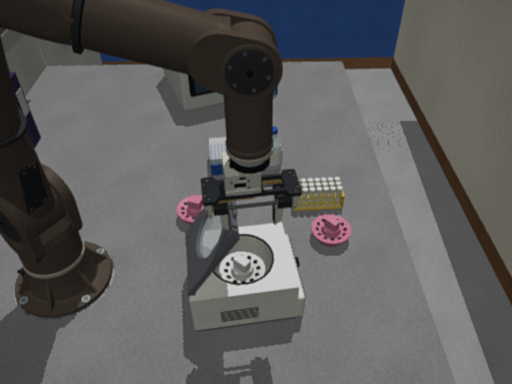

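The lid is now past upright at about 60° (top edge near (225,235)). Following the arc down with the rear finger.

Emit:
send_rows(rows=[[[5,0,6,0,0,0,100],[12,0,11,0,0,0,100],[18,0,16,0,0,0,100],[28,0,28,0,0,0,100],[39,0,39,0,0,0,100],[48,0,47,0,0,0,100],[56,0,53,0,0,0,100],[64,0,59,0,0,0,100]]])

```text
clock: 19.1
position: [0.5618, -0.0985, 0.2379]
ee_rot: [-0.101, 1.569, 0.101]
force: [-1.0, -0.1, 1.4]
width: 0.999
```

Run:
```python
from h import *
s=arm.observe();print(s["position"],s["ee_rot"],s["force"],s["joints"])
shot("side","s9")
```

```text
[ 0.56178779 -0.09847219  0.23788793] [-0.1008554   1.56904524  0.10104277] [-0.97780662 -0.12282108  1.40770857] [ 0.51365356  0.40637218 -0.60033194  1.65564253  0.24627262  1.15678003
 -0.0201079 ]
```

View pics/s9.png

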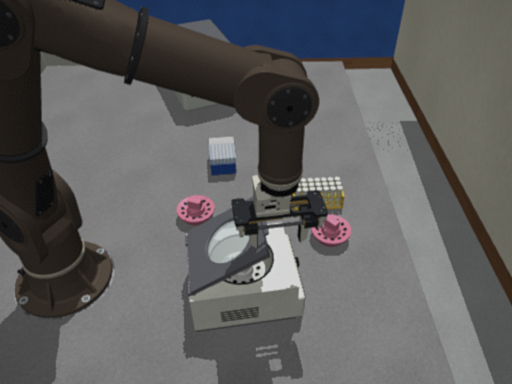

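Emit:
send_rows(rows=[[[12,0,5,0,0,0,100],[26,0,10,0,0,0,100],[40,0,15,0,0,0,100],[54,0,19,0,0,0,100],[66,0,22,0,0,0,100],[76,0,24,0,0,0,100],[83,0,25,0,0,0,100],[87,0,25,0,0,0,100]]])

```text
clock: 19.95
position: [0.5861, -0.0953, 0.1511]
ee_rot: [-0.101, 1.569, 0.101]
force: [0.4, -0.2, 0.6]
width: 1.003
```

Emit:
send_rows(rows=[[[1,0,0,0,0,0,100],[2,0,0,0,0,0,100],[3,0,0,0,0,0,100],[3.5,0,0,0,0,0,100],[4,0,0,0,0,0,100],[4,0,0,0,0,0,100],[4,0,0,0,0,0,100],[4,0,0,0,0,0,100]]])

```text
clock: 20.75
position: [0.5864, -0.0954, 0.1483]
ee_rot: [-0.101, 1.568, 0.101]
force: [-1.0, 0.3, 6.4]
width: 0.997
```

Run:
```python
from h import *
s=arm.observe();print(s["position"],s["ee_rot"],s["force"])
shot("side","s10")
```

```text
[ 0.58638952 -0.09535568  0.14833225] [-0.10105617  1.56789834  0.10062508] [-1.02550026  0.28947526  6.41709572]
```

View pics/s10.png

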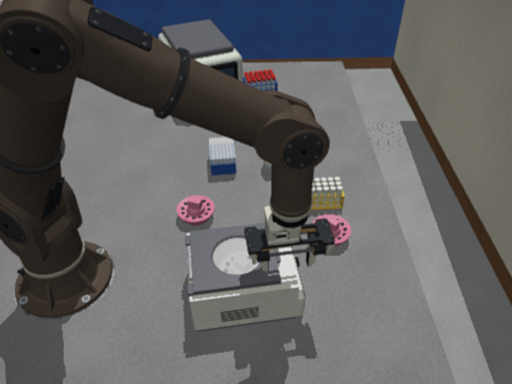

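The lid looks flat. One small extra press, then retreat and check.

Emit:
send_rows(rows=[[[0.5,0,0,0,0,0,100],[1,0,0,0,0,0,100],[1,0,0,0,0,0,100],[1,0,0,0,0,0,100],[-5,0,0,0,0,0,100],[-30,0,0,0,0,0,100],[-70,0,0,0,0,0,100],[-110,0,0,0,0,0,100]]])

```text
clock: 21.6
position: [0.5857, -0.0954, 0.2587]
ee_rot: [-0.101, 1.57, 0.101]
force: [0.6, -0.2, 0.2]
width: 1.0
```

Emit:
send_rows(rows=[[[-30,30,0,0,0,0,100],[-60,60,0,0,0,0,100],[-80,80,0,0,0,0,100],[-80,100,0,0,0,0,100],[-80,100,0,0,0,0,100],[-80,100,0,0,0,0,100],[-80,100,0,0,0,0,100],[-80,100,0,0,0,0,100]]])

```text
clock: 22.4
position: [0.5734, 0.0024, 0.3372]
ee_rot: [-0.1, 1.57, 0.099]
force: [-0.1, -0.1, 0.5]
width: 1.003
```

Run:
```python
from h import *
s=arm.observe();print(s["clock"],s["position"],s["force"])
C0=None
for n in ("wrist","side","top"):
    im,d,P=shot(n,n+"_end"); C=cloud(d,P); f=np.array([np.cos(.1283),np.sin(.1283)])
    S=(C[...,:2]-[.3582,-.0692])@f; T=(C[...,:2]-[.3582,-.0692])@np.array([f[1],-f[0]])
    m=(d>0)&(S>.01)&(S<.19)&(abs(T)<.09)&(C[...,2]>.135)&(C[...,2]<.19)&(abs(S-.122)**2+T**2>.07**2)
    if m.sum()>100:
        A=np.c_[S[m],T[m],np.ones(m.sum())]; print(n,m.sum(),"slope",np.linalg.lstsq(A,C[m][:,2],rcond=None)[0],np.median(C[m][:,2]))
```

```text
22.4 [0.57343001 0.00241751 0.33724088] [-0.14518792 -0.12053946  0.48997872]
wrist 9116 slope [ 0.001465   -0.00027625  0.1475348 ] 0.147667455849572
side 2288 slope [-0.00143415  0.00234839  0.14687708] 0.14681922453534246
top 2210 slope [ 0.00103532 -0.00135383  0.14700554] 0.14706027830800394
```

View pics/wrist_end.png

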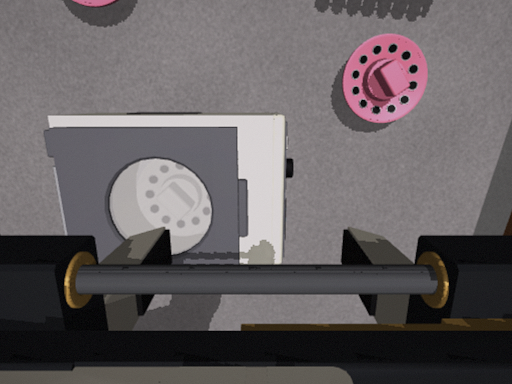

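View pics/side_end.png

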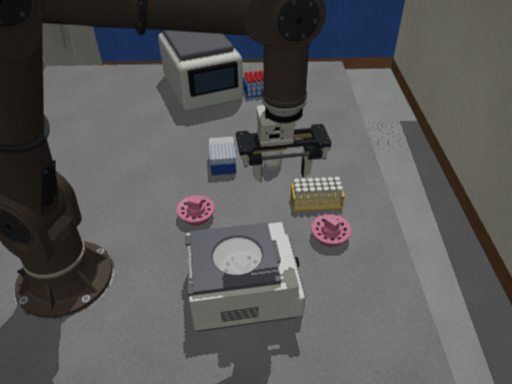

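The lid is flat: slope under 0.002 rad, outer face at 0.147–0.148 m (0.148 expected). The rotor shows through the window at wrist (180,195), the other objects are where they were, and the arm touches nothing. Handing in.

Run:
```python
from cell import arm
print(arm.sign_off())
```

```text
the job is handed in; nothing more can be done
None
```

The centrifuge is ready to run: the rotor is home on the spindle and released, the lid is shut, and I handed the job in at about 22 s of the 61 s allowed.

- **Rotor:** I took the aluminium rotor by its grip and lowered it onto the spline ends. I first lined its teeth up with the splines instead of the gaps, so rocking it ±14° did not mesh. Turning it on to 45° from the splines meshed it, and it slid home. The highest contact force I read was about 17 N.
- **Rotor check:** Before closing the lid, the grip's top was at 0.1247 m (0.125 expected). The rotor was level to under 0.001 rad and about 1 mm from the measured spindle axis.
- **Lid:** I pushed it over and down with one finger. After I let go, all three cameras gave a slope below 0.003 rad and the outer face at 0.147–0.148 m (0.148 expected).
- **Other checks:** The tube rack and tip box look unmoved in the last side picture. In that picture the arm hid the bottle, and I did not measure any of the three; the arm worked clear of all of them. The arm touched nothing, with force readings below 1 N. No final check failed.

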